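# Draw out a tray with the pull hook

## Task

Pick up the pull hook, hook it into the finger hole of the top tray of the small desktop drawer cabinet, and draw that tray out gently until you feel it come up against its stop (how far that is differs); never put more than 15 N on the tray and do not touch it with the gripper. Then unhook, leaving the tray out against its stop, and set the hook down on the desk the way it lay, without dropping it. Leave the other two trays, the mug, the stapler and the note block as they are and do not knock the cabinet.

Things in the scene. Friction and masses are not known exactly. Their poses are not given: they have to be found in the camera images.
- cabinet: (all sizes here in mm) wooden desktop drawer cabinet, fixed, 206 deep x 183 wide x 163 high, three equal trays, each with a finger hole. Origin: centre of its underside; x from front to back, so trays come out along -x; z up. Its front looks away from the robot. The top tray's stop inside, out of sight, is set differently each time: feel for it.
- top_tray: uppermost tray, the one to draw out: 190 deep x 160 wide x 42 high, 0.3 to 0.6 kg, starts pushed in. Play 1.5 each side, 2 above; slides with 1 to 4 N. Origin: centre of its underside; axes as the cabinet's (front at -95, -x is outward). After 37 to 98 of travel it meets a rubber-buffered stop: from there the pull rises about 3 N per mm for 5 mm, then hard.
- finger_hole (a point): centre of the round finger hole, 20 in diameter, on the outer face of the top tray's front (8 thick), 27 above the tray's underside, about 133 above the desk, straight through and level. Inside, the tray's floor is 8 above its underside, 9 below the hole's lower edge. Axes as the tray's: x points into the tray. Nothing lies within 90 behind the front.
- pull_hook: pull hook lying on the desk, 90 g: dark wooden handle 90 long x 22 wide x 26 high; from its front end a 5 thick steel rod runs 80 straight ahead, axis 15 above the handle's underside, then turns down, ending 10 below the axis (5 above the desk). Origin: under the handle's front end, level with its underside; x along the rod to the tip, z up.
- hook_grip (a point): where to grip the handle from above, across its 22 width: on its centre line 25 behind the handle's front end, 22 above its underside (103 behind the tip). Axes as the hook's.
- hook_tip (a point): centre of the rounded end (radius 2.5) of the turned-down tip: 78 ahead of the handle's front end, 7.5 below the rod's axis. Axes as the hook's.
- middle_tray (a joint): how far the middle tray is pulled out (m), 0 closed; to be left closed
- bottom_tray (a joint): how far the bottom tray is pulled out (m), 0 closed; to be left closed
- mug: white mug, 82 wide and 92 high, origin centre of its underside; leave alone
- stapler: black stapler, 125 x 34 x 45 high, origin centre of its underside, x along it; leave alone
- note_block: block of note paper in a grey holder, 80 x 80 x 30 high, origin centre of its underside; leave alone

How it is judged:
By the outcome, as a careful person would: the job done as asked, in the order asked, and still so for the second after the job is handed in, with the robot touching nothing.
It also fails if it takes over 72 s, if anything falls off the work surface, if the arm or the gripper's body presses on something with over 40 N, if the wrist force passes 120 N, or if a joint passes its speed limit or range.

## Robot

A 6-joint arm with a two-finger parallel gripper is mounted at the origin on the work surface. World frame = base frame: x ahead of the robot, y to its left, z up, the work surface at z = 0. Lengths are in mm, angles in rad, forces in N, time in s.
With the tool pointing down it reaches from about 350 to 975 mm from the base axis. Payload 7.1 kg.
Tool frame: the origin (TCP) lies on the front face of the gripper's body, between the roots of the fingers; the fingertips stand 80 mm ahead of it and the grasp point (between the pads) lies 61 mm ahead of it (env.tips_ahead is the distance from the TCP to the fingertips, in mm); z points along the fingers, y is the line along which they close (so a half turn about z gives the same grasp; the last joint's range is limited). The gripper opens to 88 mm and grips with 3 to 60 N. Pads are 20 mm wide; open, the fingers measure 115 mm over their backs; the gripper's body (75 mm by 178 mm) begins 61 mm behind the grasp point.
Start: joints at [-1.168, 0.423, 1.63, -0, 1.089, -0.019], TCP at [255.892, -570.197, 302.675] pointing down, gripper open.
Joint ranges: [-3, 3], [-0.9, 2.11], [0.09, 2.58], [-1.31, 4.45], [0.11, 2.69], [-2.54, 2.54]. Speed limits (rad/s): [2.39, 2.39, 3.01, 3.14, 3.14, 3.14].

## Interface

Orientations are given as a unit quaternion [x, y, z, w].
In Python, from station import env, set_gripper, viewer, workorder gives the robot as it stands. Calls block until the motion is done:
- env.reach(position, orientation): joint-space move of the TCP to a pose.
- env.move_l(position, rot=None, rate=150, f_stop=None): straight line of the TCP; rot=None keeps the orientation; rate is the mean speed in mm/s. With f_stop (N) it stops when the force on the tool has changed by that much, and returns True; else False.
- env.move_joints(angles): joint-space move.
- set_gripper(opening): finger opening in mm; the grip force is fixed at half the most; returns when the fingers have stopped.
- env.hold(seconds).
- env.ik(position, orientation): joint angles nearest the present ones, or None.
- env.read_state(): the state.
- viewer.camera(name): name is "side" or "top" or "wrist"; returns the picture (400x640x3 uint8, blue, green, red); there is no depth.
- viewer.camera_params(name): a dict with "fx", "fy", "cx", "cy" (pixels), "dist" ([k1, k2, p1, p2, k3] as OpenCV has them; the pictures are not rectified), "pose" (4x4, takes a point from camera to world coordinates); the wrist camera has in their place "tool_from_camera" (4x4, takes a point from camera to tool coordinates, whose origin is the TCP and whose axes are the flange's). Camera axes: x right, y up, looking along -z (the intrinsics and any distortion apply to the point x, -y, -z); pixel columns grow to the right and rows downward; lengths in mm; the calibration is good to about 2 mm. A picture is of the moment at which its call begins: read the wrist's pose just before it. camera_params takes no time and is no camera call.
A pose or a line that the arm cannot do raises env.IKError and nothing moves.
- workorder.sign_off(): hands the job in; it is judged then, once.
The state is a dict: "time_s": time; "qpos": joint angles; "dq": joint speeds; "tau": joint torques, N m; "tool_pos": TCP position; "orientation": TCP orientation; "force": force on the tool from outside, world axes, zero at the start; "wrist_torque": the same for the moment, N m; "width": finger opening in mm; "grip_force": force on a finger pad.
Only numpy, scipy, OpenCV 4.12 (cv2) and the standard library are available. Lean on these libraries where they do the work, as an engineer would, in place of code of your own. Each camera call takes 0.05 s, during which the arm holds its last target. There are 200 camera calls.

## Working session

There is one attempt and no reset: what is moved stays moved. The work goes in short steps, each a Python script; the robot and the scene stay as the last script left them, time stands still between calls to the robot, and variables do not carry over. Pictures are saved under pics/ and viewed, at most 10 in all, crops included, and the job is handed in when it is done.

```bash
ls; mkdir -p pics
python3 - <<'E'
from station import env, viewer
import cv2,numpy as np
for n in ["top","side"]:
    cv2.imwrite(f"pics/{n}0.png",viewer.camera(n)); p=viewer.camera_params(n); print(n,{k:np.round(v,3).tolist() for k,v in p.items()})
print(viewer.camera_params("wrist")); print(env.read_state())
E
```

```text
pics
top {'fx': 400.323, 'fy': 400.323, 'cx': 320.292, 'cy': 200.564, 'dist': [-0.069, 0.0, 0.0, 0.0, 0.0], 'pose': [[-0.024, 0.986, -0.163, 434.266], [-1.0, -0.022, 0.014, 16.857], [0.01, 0.163, 0.987, 959.406], [0.0, 0.0, 0.0, 1.0]]}
side {'fx': 470.792, 'fy': 470.792, 'cx': 330.417, 'cy': 200.404, 'dist': [-0.037, 0.0, 0.0, 0.0, 0.0], 'pose': [[-0.968, 0.189, -0.164, 399.072], [-0.25, -0.719, 0.648, 715.172], [0.005, 0.669, 0.744, 923.191], [0.0, 0.0, 0.0, 1.0]]}
{'fx': 302.90437408348475, 'fy': 302.90437408348475, 'cx': 317.9152807801886, 'cy': 200.1465385747553, 'dist': array([-0.05926562,  0.        ,  0.        ,  0.        ,  0.        ]), 'tool_from_camera': array([[ 1.18562635e-04,  9.56006163e-01,  2.93346557e-01,
         8.07744525e+01],
       [ 9.99999622e-01,  1.39265973e-04, -8.58035363e-04,
         4.00591413e-01],
       [-8.61140289e-04,  2.93346548e-01, -9.56005785e-01,
        -8.23185554e+01],
       [ 0.00000000e+00,  0.00000000e+00,  0.00000000e+00,
         1.00000000e+00]])}
{'time_s': 0.1, 'qpos': array([-1.16800470e+00,  4.23717529e-01,  1.63057577e+00, -8.57171727e-06,
        1.08862203e+00, -1.90021988e-02]), 'dq': array([ 5.28222547e-04, -6.39293803e-04, -1.51197708e-03,  5.44453169e-04,
       -1.78571139e-03, -4.13563747e-05]), 'tau': array([-2.91846491e-04, -5.45615888e+01, -2.74325573e+01,  6.45791972e-02,
        1.87758211e-02, -1.56798188e-05]), 'tool_pos': array([ 255.74498938, -569.86309109,  302.02350138]), 'orientation': array([ 9.77842921e-01,  2.09338923e-01, -1.29856166e-04, -6.48475460e-04]), 'force': array([-0.65020774,  0.11501529,  0.82501302]), 'wrist_torque': array([ 0.00839023,  0.01531278, -0.02699376]), 'grip_force': 0.0, 'width': 87.74854455129915}
```

View pics/top0.png

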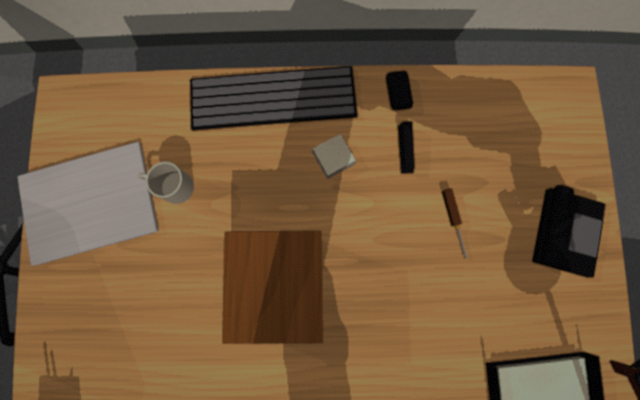

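View pics/side0.png

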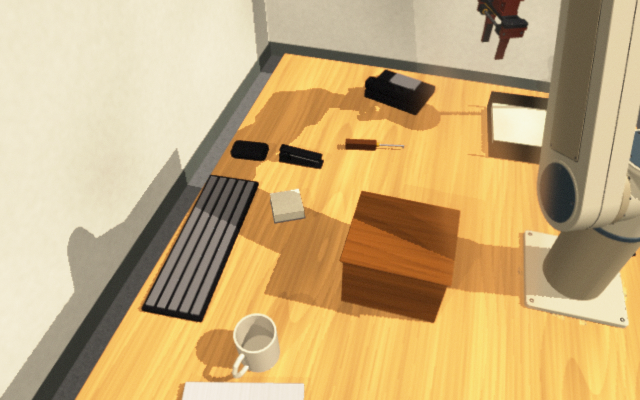

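The top view shows the cabinet top at corners (223,231), (322,231), (322,343) and (223,343), with its front towards the top of the image. The hook handle is at (452,207) and its rod ends at (465,258), pointing towards the robot. The stapler is at (406,147), the note block at (333,156) and the mug at (164,180). The side view agrees with this, but doesn't show the cabinet front.

```bash
cat > h.py <<'E'
from station import env, set_gripper, viewer, workorder
import cv2, numpy as np
from scipy.spatial.transform import Rotation as R
def pose(n, st=None):
    p=viewer.camera_params(n)
    if n!="wrist": return p, p["pose"]
    T=np.eye(4); T[:3,:3]=R.from_quat(st["orientation"]).as_matrix(); T[:3,3]=st["tool_pos"]
    return p, T@p["tool_from_camera"]
def K(p): return np.array([[p["fx"],0,p["cx"]],[0,p["fy"],p["cy"]],[0,0,1]])
def rays(n, uv, st=None):
    p,T=pose(n,st)
    q=cv2.undistortPoints(np.float64(uv).reshape(-1,1,2),K(p),np.array(p["dist"]))[:,0]
    return T[:3,3], np.c_[q[:,0],-q[:,1],-np.ones(len(q))]@T[:3,:3].T
def on_plane(n, uv, pt, nrm, st=None):
    o,d=rays(n,uv,st); nrm=np.float64(nrm)
    return o+d*(((np.float64(pt)-o)@nrm)/(d@nrm))[:,None]
def on_z(n,uv,z,st=None): return on_plane(n,uv,[0,0,z],[0,0,1],st)
def down(yaw, tilt=0):   # tool x along yaw, fingers down; tilt>0 turns fingers towards -tool x
    return (R.from_euler('z',yaw)*R.from_euler('x',np.pi)*R.from_euler('y',-tilt)).as_quat()
def look(name):
    st=env.read_state(); im=viewer.camera("wrist"); cv2.imwrite(f"pics/{name}.png",im); np.save(f"pics/{name}.npy",np.r_[st["tool_pos"],st["orientation"]]); return st,im
E
python3 - <<'E'
from h import *
c=on_z("top",[[223,231],[322,231],[322,343],[223,343]],163); print(c.round(1), np.linalg.norm(np.diff(c,axis=0),axis=1))
h=on_z("top",[[447,190],[456,225]],26); t=on_z("top",[[456,225],[465,258]],12); print(h.round(1),t.round(1))
print(on_z("top",[[164,165],[333,156],[406,147]],40).round(0))
print(R.from_quat(down(0,.5)).as_matrix().round(2))
for yaw in (0,):
  for tilt in (.3,.5,.7):
    print(tilt, env.ik([c[:2,0].mean()+130,c[:2,1].mean(),260],down(0,tilt)))
E
```

```text
[[508.7 201.5 163. ]
 [504.4   4.  163. ]
 [288.7   9.2 163. ]
 [292.4 199.7 163. ]] [197.57952845 215.83272321 190.48214656]
[[ 607.6 -300.4   26. ]
 [ 522.9 -315.8   26. ]] [[ 524.2 -320.8   12. ]
 [ 445.  -336.7   12. ]]
[[ 680.  374.   40.]
 [ 693.  -28.   40.]
 [ 712. -204.   40.]]
[[ 0.88  0.   -0.48]
 [-0.   -1.   -0.  ]
 [-0.48  0.   -0.88]]
0.3 [0.12811736 0.60474079 1.45518543 0.0384689  1.37948914 1.68593181]
0.5 [0.12095744 0.68333484 1.35453252 0.05790684 1.60059604 1.67879263]
0.7 [0.11518564 0.76472966 1.26197326 0.07630215 1.81094166 1.67723826]
```

Run:
```python
from h import *
env.reach([530,-315,230],down(.2)); env.hold(.3)
st,im=look("w1"); print(st["tool_pos"],st["time_s"])
env.reach([640,103,270],down(0,.6)); env.hold(.3)
st,im=look("w2"); print(st["tool_pos"],st["time_s"])
```

```text
[ 529.64983626 -315.69249715  230.13603331] 1.825
[640.06029366 102.18080052 270.11760305] 3.75
```

View pics/w1.png

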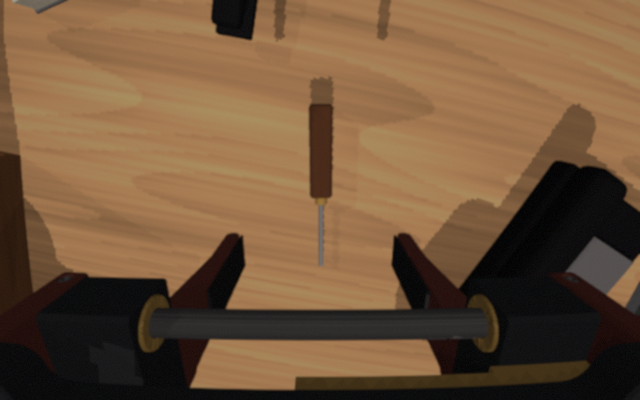

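View pics/w2.png

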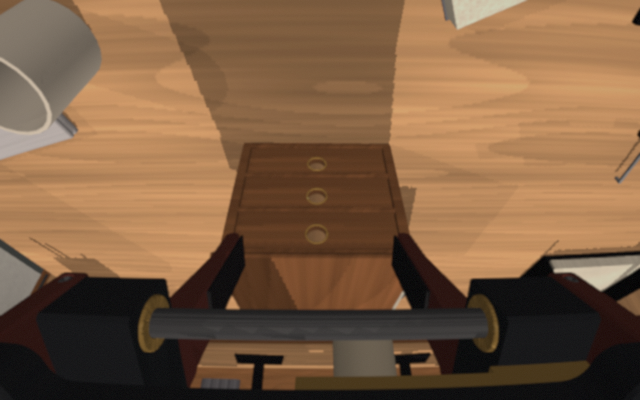

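w1 shows the handle from (320,105) to (321,198) with the rod end at (321,265). w2 shows the cabinet front with its finger holes at (316,234) for the top tray, then (316,196) and (316,164). The lower front corners are at (245,144) and (388,143), and the upper edge is near row 253.

Run:
```python
from h import *
def S(n):
    a=np.load(f"pics/{n}.npy"); return dict(tool_pos=a[:3],orientation=a[3:])
w=S("w1"); im=cv2.imread("pics/w1.png"); hsv=cv2.cvtColor(im,cv2.COLOR_BGR2HSV)
roi=np.zeros(im.shape[:2],np.uint8); roi[60:220,290:350]=1
print(hsv[150,320],hsv[150,280],hsv[88,320],hsv[230,321])
m=((hsv[...,2]<100)&(hsv[...,1]>130)&(hsv[...,0]<14)&(roi>0)).astype(np.uint8)
ct=max(cv2.findContours(m,0,2)[0],key=cv2.contourArea); r=cv2.minAreaRect(ct); b=cv2.boxPoints(r); print(r,b)
P=on_z("wrist",b,26,w); print(P.round(1))
T=on_z("wrist",[[321,198],[321,265]],15,w); T[1]=on_z("wrist",[[321,264]],13,w)[0]; print("rod",T.round(1))
w=S("w2"); im=cv2.imread("pics/w2.png")
print("holes",on_z("wrist",[[316,234]],133,w).round(1))
print("foot",on_z("wrist",[[245,144],[388,143]],0,w).round(1))
c=on_z("wrist",[[244,144],[389,143]],0,w); 
print("topedge",on_z("wrist",[[235,253],[403,252]],163,w).round(1))
x0=c[:,0].mean()
print("holes on face",on_plane("wrist",[[316,234],[316,196],[316,164]],[x0,0,0],[1,0,0],w).round(1))
cv2.imwrite("pics/w2c.png",cv2.resize(im[130:270,220:420],None,fx=4,fy=4,interpolation=2))
```

```text
[ 10 168  73] [ 15 129 166] [ 14 130 110] [ 10  20 113]
((320.5, 150.0), (94.0, 23.0), 90.0) [[309. 103.]
 [332. 103.]
 [332. 197.]
 [309. 197.]]
[[ 611.5 -291.6   26. ]
 [ 615.6 -312.    26. ]
 [ 528.8 -330.6   26. ]
 [ 524.3 -308.4   26. ]]
rod [[ 522.4 -321.    15. ]
 [ 447.  -336.4   13. ]]
holes [[500.  103.7 133. ]]
foot [[500.5 193.7   0. ]
 [501.8  13.5   0. ]]
topedge [[516.1 175.2 163. ]
 [517.5  26.9 163. ]]
holes on face [[501.1 103.7 133.7]
 [501.1 103.9  85.6]
 [501.1 104.   36.8]]
```

View pics/w2c.png

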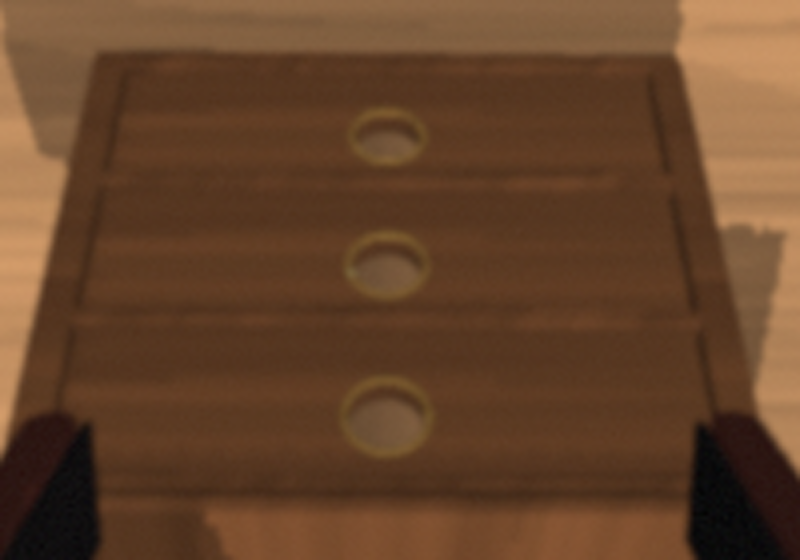

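The crop confirms the hole rim, with the top tray's hole centred at about (316.5,234). All three holes come out at heights 134, 86 and 37, which is consistent. The hook geometry also agrees with the given sizes, so I'll pick it up.

Run:
```python
from h import *
q=down(.2006); g=[549.9,-315.4]
set_gripper(60)
env.reach(g+[160],q); print(env.move_l(g+[83],rate=80,f_stop=6)); env.hold(.2)
set_gripper(10); s=env.read_state(); print(s["tool_pos"],s["width"],s["grip_force"],s["force"],s["time_s"])
env.move_l(g+[230],rate=100)
env.reach([700,104,240],down(0)); env.reach([644,103.7,205.3],down(0)); env.hold(.3)
st,im=look("w3"); print(st["tool_pos"],st["width"],st["force"],st["wrist_torque"],st["time_s"])
```

```text
False
[ 549.88443857 -315.35633383   82.97263807] 21.80258599950255 29.99052196741104 [-0.71078799  0.73712863 -0.08802299] 8.0333
[645.11205265 103.53116256 206.03242737] 21.778314386392477 [-0.18751943  0.47403437 -1.01622681] [ 0.01331615  0.04352381 -0.02988495] 11.95
```

View pics/w3.png

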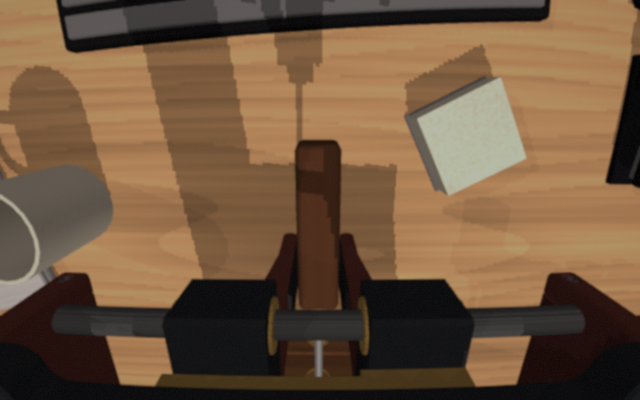

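w3 shows the hook held straight. The handle's back end is at (318,142), and the rod at (319,355) runs towards the hole near (318,375). Next I'll check the grip length and insert.

Run:
```python
from h import *
a=np.load("pics/w3.npy"); w=dict(tool_pos=a[:3],orientation=a[3:])
print(on_z("wrist",[[318,142]],a[2]-68+11,w)-a[:3])
b=env.read_state()
r=env.move_l([588,103.7,204.8],rate=25,f_stop=3); env.hold(.4); s=env.read_state(); print(r,s["tool_pos"],s["force"],s["force"]-b["force"],s["time_s"])
cv2.imwrite("pics/s4.png",cv2.resize(viewer.camera("side")[100:320,240:540],None,fx=2.6,fy=2.6)); look("w4")
```

```text
[[ 66.01958374  -0.51139194 -57.        ]]
False [587.99407746 103.72081056 204.78154004] [-0.56735289 -0.00418065 -1.26904431] [-0.89356436 -0.19476597 -0.61125038] 14.7917
```

View pics/w4.png

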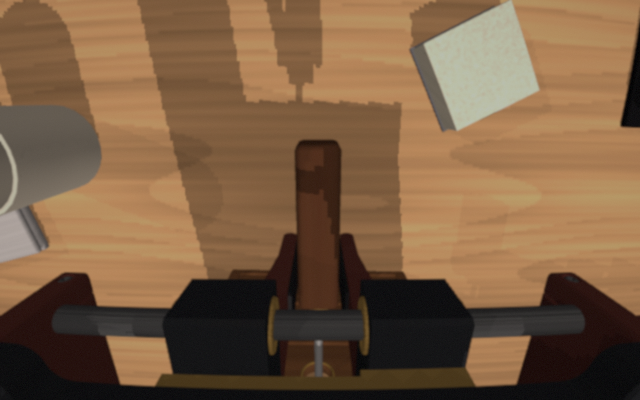

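w4 shows the rod entering the hole at (318,372) with no contact force. I'll lower the hook to engage the tip, then pull slowly with a force stop.

Run:
```python
from h import *
b=env.read_state()["force"]
def S(t): 
    s=env.read_state(); print(t,s["tool_pos"].round(2),(s["force"]-b).round(2),round(s["time_s"],2)); return s
r=env.move_l([588,103.7,196.8],rate=15,f_stop=2); env.hold(.2); s=S(r)
p=s["tool_pos"].copy(); p[1]=103.7
if r: p[2]+=1; env.move_l(p,rate=15); S("up1")
x=p[0]
for k in range(5):
    x+=4; r=env.move_l([x,103.7,p[2]],rate=15,f_stop=7); S(r)
    if r: break
if not r:
    r=env.move_l([x+40,103.7,p[2]],rate=15,f_stop=7); S(r)
```

```text
False [588.06 103.69 196.9 ] [-0.6   0.17  0.09] 15.78
False [592.18 103.69 196.87] [-1.66  0.13 -0.29] 16.2
False [595.87 103.68 196.74] [-3.58 -0.19  0.31] 16.62
False [600.36 103.71 196.94] [-1.98  0.62  0.06] 17.03
False [604.35 103.71 196.96] [-2.47  0.22 -0.21] 17.45
False [608.33 103.69 196.97] [-3.38  0.15 -0.86] 17.87
False [646.28 103.63 196.12] [-9.86  0.64  0.53] 20.68
```

Run:
```python
from h import *
def S(t):
    f=[]
    for _ in range(5): env.hold(.06); f.append(env.read_state()["force"])
    s=env.read_state(); print(t,s["tool_pos"].round(2),np.mean(f,0).round(2),round(s["time_s"],2)); return s
p=S("now")["tool_pos"]
env.move_l([p[0]-1,103.7,196.8],rate=10); S("-1")
env.move_l([p[0],103.7,196.8],rate=10); S("0")
```

```text
now [646.28 103.62 196.14] [-7.15  0.15  0.15] 20.98
-1 [645.31 103.68 196.78] [-2.81 -0.38 -1.02] 21.69
0 [645.7  103.65 196.51] [-4.68 -0.29  0.14] 22.23
```

Run:
```python
from h import *
def S(t):
    f=[]
    for _ in range(5): env.hold(.06); f.append(env.read_state()["force"])
    s=env.read_state(); print(t,s["tool_pos"].round(2),np.mean(f,0).round(2),round(s["time_s"],2)); return s
for x in (646.8,647.5): r=env.move_l([x,103.7,196.8],rate=8,f_stop=5); S((x,r))
```

```text
(646.8, False) [645.86 103.67 196.38] [-6.18 -0.04  0.09] 22.77
(647.5, False) [646.24 103.67 196.27] [-6.98  0.03  0.08] 23.32
```

Run:
```python
from h import *
def S(t):
    env.hold(.15); s=env.read_state(); print(t,s["tool_pos"].round(2),s["force"].round(2),round(s["time_s"],2)); return s
env.move_l([641.2,103.7,196.8],rate=10); S("back")
r=env.move_l([641.2,103.7,204.3],rate=15,f_stop=2.5); S(r); look("w5")
if not r:
    r=env.move_l([672,103.7,204.3],rate=20,f_stop=2.5); S(r)
```

```text
back [641.32 103.71 196.82] [ 0.36 -0.3  -0.15] 24.25
False [641.15 103.71 204.25] [-0.22 -1.16 -1.93] 25.05
False [671.96 103.69 204.32] [ 0.01  0.41 -0.36] 26.94
```

Run:
```python
from h import *
def S(t):
    env.hold(.15); s=env.read_state(); print(t,s["tool_pos"].round(2),s["force"].round(2),round(s["width"],2),round(s["time_s"],2)); return s
env.move_l([720,103.7,204.3],rate=80); env.move_l([720,103.7,260],rate=100)
env.hold(.2); cv2.imwrite("pics/side6.png",viewer.camera("side"))
q=down(.2006); g=[549.9,-315.4]
env.reach([680,-220,260],q); env.reach(g+[140],q); env.hold(.2)
env.move_l(g+[88],rate=60); env.hold(.2); r=env.move_l(g+[82.5],rate=10,f_stop=2); S(r)
```

```text
True [ 549.85 -315.38   82.95] [-0.12 -0.67  5.51] 21.96 32.77
```

View pics/side6.png

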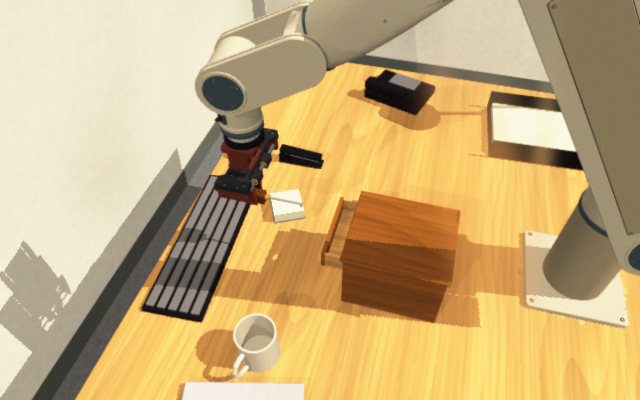

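The side view shows the top tray drawn out, with its front at (325,262) to (345,203). The other trays are closed and the other objects look undisturbed. The hook is resting on the desk, so I'll release it and check.

Run:
```python
from h import *
set_gripper(50); env.hold(.2); env.move_l([549.9,-315.4,170],rate=80)
env.reach([530,-315,230],down(.2)); env.hold(.3); st,im=look("w7")
env.reach([700,103,300],down(0,.6)); env.hold(.3); w,im2=look("w8"); print(w["time_s"])
cv2.imwrite("pics/c.png",np.hstack([im[:,150:500],im2[:,150:500]]))
```

```text
37.5
```

View pics/c.png

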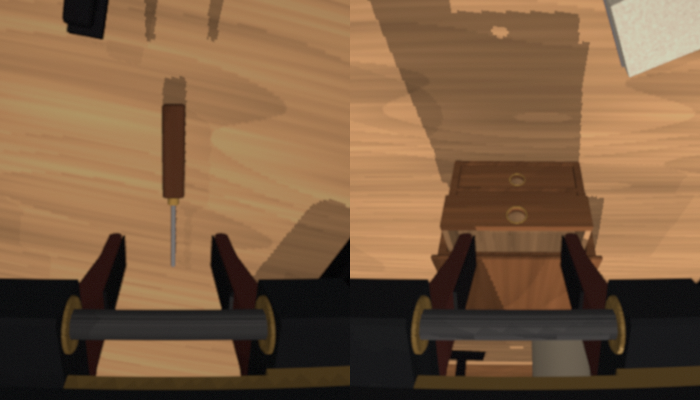

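The hook lies exactly as before, with its handle from row 104 to 198. The tray is out, with its hole at (316,215) in w8. I'll check the tray's position and hand in.

Run:
```python
from h import *
a=np.load("pics/w8.npy"); print(on_z("wrist",[[316,215]],133,dict(tool_pos=a[:3],orientation=a[3:])))
print(workorder.sign_off())
```

```text
[[550.18802624 103.84014344 133.        ]]
the job is handed in; nothing more can be done
None
```

The job is handed in: the top tray is out about 50 mm (by camera) against its stop, pulled with at most about 10 N in my readings, and the hook lies back where it was. The other trays and objects look undisturbed, and it took about 38 s.

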